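Lock the blade cassette into the vegetable cutter with its cam lever

TASK

Put the vegetable cutter back together: push the blade cassette along its guides up to the rubber buffers, and fit the loose lever right down onto the square cam shaft with its grip pointing away from the cassette. Then turn it about a quarter turn anticlockwise until it stops firm, grip over the cutter's front, so that the cam draws the cassette tight to the stop blocks. Let go, and leave the salt shaker and the two cups where they stand.

Things in the scene. Friction and masses are not known exactly. Their poses are not given: they have to be found in the camera images.
- cutter: Fixed steel cutter on four legs. Origin on the worktop; local z up, +y the way the cassette slides home (to the cam), -x its front, facing the robot. Deck 150 (x) mm wide, y = -90 to +175 mm, top at z = 70 mm. Side guides: tops z = 98, outer faces x = +-68, y = -88 to +47 mm. Two column sockets behind (x = 87, y = -55 and 20 mm), tops z = 92 mm.
- stops (a point): Midway between the two metal stop blocks' faces (cutter y = 46 mm), 81 mm up. The blocks span |x| = 24 to 58 mm, 18 mm deep, tops at 94 mm. From each face a sprung rubber buffer stands out 6 mm towards the cassette (to y = 40 mm); pressing both fully in takes about 10 N, and they push the cassette back if nothing holds it.
- cam_foot (a point): Foot of the cam's vertical axis on the deck (cutter x = 0, y = 110 mm). The cam has a comma-shaped hook, outer radius up to 47 mm, 78 to 91 mm above the worktop, that sweeps anticlockwise round the keeper pin. About 0.1 N m turns it free, up to 0.4 N m while drawing; hard stops at both ends; it stays where left. This point does not turn.
- shaft (a point): Top centre (122 mm up) of the cam's upright 20 mm square shaft, 24 mm tall, top 2 mm tapered; the lever seats on its round shoulder at z = 98 mm. This point does not turn, and the cam's start angle is not reported: the outward lever fits somewhere between 80 and 118 degrees anticlockwise of the cutter's +x; find it by touch or sight. Locked, it points at 180 degrees (front).
- cassette: Loose blade cassette, 0.3 to 0.55 kg: steel frame 120 x 120 x 20 mm round a grid of blades, in the guides (1.2 mm play each side). Origin: centre of underside; axes as the cutter's. Origin at cutter y = -20 mm when it meets the buffers (the hook catches it if at most 2 mm short), about -15 mm drawn home. Starts 15 to 35 mm short of the buffers.
- upstand (a point): Centre of the outer face of the cassette's upstand, at its -y end: a plate 64 mm wide, 5 mm thick, from the deck to 40 mm above it, made to push on.
- keeper_pin (a point): Top of the cassette's keeper pin, 10 mm thick, upright, 22 mm above the cassette's underside, on a flat tongue at its +y end.
- handle: Loose lever, steel with black grip, 157 mm long, 0.22 kg, lying hub down. Hub 40 x 40 x 32 mm, bored through square, 21.8 mm, bore sides along its x and y. Origin: hub underside on the bore axis; z up, +x towards the grip. Grip it by the hub's flats at y = +-20 mm. Arm 16 mm wide, 12 thick, centred 24 mm up; round grip 21 mm thick, 80 to 137 mm from the axis.
- grip_end (a point): Point on the lever's centre line near the outer end of its grip, 125 mm from the bore axis, 24 mm above the hub's underside. The lever fits its shaft in steps of 90 degrees, with about 5 degrees of play each way.
- salt_shaker: Salt shaker, 44 mm across, 90 mm tall, loose, to the right of the lever. Origin: centre of its underside. To be left alone.
- cup_2: Low white patterned cup, 90 mm across (114 with its handle), 60 mm tall, loose, to the right of the lever. Origin: centre of its underside. To be left alone.
- cup_blue: Small green and white cup, 65 mm across (92 with its handle), 50 mm tall, loose, at the left of the worktop near its front edge. Origin: centre of its underside. To be left alone.

How it is judged:
By the outcome, as a careful person would: the job done as asked, in the order asked, and still so for the second after the job is handed in, with the robot touching nothing.
It also fails if it takes over 72 s, if anything falls off the work surface, if the arm or the gripper's body presses on something with over 40 N, if the wrist force passes 120 N, or if a joint passes its speed limit or range.

ROBOT

A 6-joint arm with a two-finger parallel gripper is mounted at the origin on a cart in front of the work surface, level with it; the furniture and walls round the work are solid. World frame = base frame: x ahead of the robot, y to its left, z up, the work surface at z = 0. Lengths are in m, angles in rad, forces in N, time in s.
With the tool pointing down it reaches from about 0.375 to 0.9 m from the base axis. Payload 3.1 kg.
Tool frame: the origin (TCP) lies at the very end of the fingers, on their centre line; the grasp point (between the pads) lies 19 mm behind it; z points along the fingers, y is the line along which they close (so a half turn about z gives the same grasp; the last joint's range is limited). The gripper opens to 87 mm and grips with 3 to 60 N. Pads are 19 mm wide; open, the fingers measure 117 mm over their backs; the gripper's body (75 mm by 190 mm) begins 51 mm behind the grasp point.
Start: joints at [-1.292, 0.527, 1.433, -0, 1.181, -0.178], TCP at [0.276, -0.561, 0.223] pointing down, gripper open.
Joint ranges: [-3.08, 3.08], [-0.75, 2.2], [0.22, 2.44], [-1.43, 4.57], [0, 2.65], [-2.85, 2.85]. Speed limits (rad/s): [2.79, 2.79, 3.14, 3.14, 3.14, 3.14].

INTERFACE

Orientations are given as a unit quaternion [x, y, z, w].
In Python, from rig import robot gives the robot as it stands. The module is installed in compiled form; this text tells all that it offers.
- The arm moves only by the tool servo_tool, never from a script. Its argument "rows" is one flat list of numbers, 5 for each row, row after row: the closure, from -1 (fully open) to 1 (shut), so that 0 is half open, then the shift along the tool's x, y, z in m, then the turn about the tool's z in degrees. A call has 1 to 5 rows; each row shifts and turns the commanded pose from where the row before left it, along the tool's axes as they then stand; what a row does not reach is not made up. A row lasts 1/12 s, in which the tool goes at most 41.7 mm and 7.16 degrees, less where a joint would pass 70% of its speed; a pose out of reach is approached as far as the arm can. A call with a gripper value outside its range is refused whole. The fingers move at their own pace and stop on an object; "newtons" is the grip in N (left out, the last holds). Time passes only in rows, so rows that do not move let the fingers close. It gives the time, the measured TCP pose, the force, the opening and the grip force at its end, in the units of the state.
- robot.get_obs(): the state, without advancing time (a new reading comes with each control period).
- robot.camera(name): name is "scene" or "top" or "wrist"; returns a dict with "pixels" (420x560x3 uint8, red, green, blue), "intrinsics" (3x3 intrinsics, pixels), "dist" ([k1, k2, p1, p2, k3] as OpenCV has them; the pictures are not rectified), "rvec" (rotation vector, rad) and "tvec" (3), from world to camera coordinates, as OpenCV has them; the wrist camera has in their place "mount" (4x4, takes a point from camera to tool coordinates, whose origin is the TCP and whose axes are the flange's). Camera axes: x right, y down, z forward; pixel columns grow to the right and rows downward; lengths in m; the calibration is good to about 2 mm. A picture is of the moment at which its call begins: read the wrist's pose just before it. There is no depth.
- robot.hand_in(): hands the job in; it is judged then, once.
Trained networks look in a picture, given as the dict that the camera call returned (one of the last four; its "shot" number tells which), for a name from the list of things; names that differ only in an ending like _2 or _b are one class to them, and where a whole thing is asked for, a point or a joint stands for the part that bears it (a point fixed in the world has none). Each returns a list of dicts, best first, with "score" (0 to 1); they miss things now and then, are a little off and sometimes report something else, mostly with a low value. They report only what shows in the picture. A call takes as long as a camera call.
- robot.spot_in(picture, query): "at" ([x, y, z] in m, in world coordinates, good to about 4 mm: the middle of the surface that is visible of it).
- robot.outline_of(picture, query): "region" (420x560 bool, what is visible of it).
- robot.place_of(picture, query): "at" ([x, y, z] in m, in world coordinates, good to about 4 mm: a listed point, or the origin of a listed thing).
The state is a dict: "time": time; "q": joint angles; "joint_velocities": joint speeds; "joint_torque": joint torques, N m; "position": TCP position; "tool_rot": TCP orientation; "ft_force": force on the tool from outside, world axes, zero at the start; "moment": the same for the moment, N m; "grip_width": finger opening in m; "grip_force": force on a finger pad.
Only numpy, scipy, OpenCV 4.12 (cv2) and the standard library are available. Lean on these libraries where they do the work, as an engineer would, in place of code of your own. Each camera call takes 0.05 s, during which the arm holds its last target. There are 200 camera calls.

## Working session

There is one attempt and no reset: what is moved stays moved. The work goes in short steps, Python scripts to look and compute and a tool call to move; the robot and the scene stay as the last step left them, time stands still between calls to the robot, and variables do not carry over. Pictures are saved under pics/ and viewed, at most 10 in all, crops included, and the job is handed in when it is done.

Besides the shell and the picture viewer there is one more tool, called after "Emit:" as name(argument=value, ...) on one line, values as JSON. servo_tool: Moves the arm, as the interface text tells. Its arguments: {"type":"object","properties":{"rows":{"type":"array","items":{"type":"number"}},"newtons":{"type":"number"}},"required":["rows"]}

```bash
mkdir -p pics
cat > h.py <<'E'
import numpy as np, cv2
from rig import robot
from scipy.spatial.transform import Rotation as R
def st():
    o=robot.get_obs(); r=R.from_quat(o['tool_rot']).as_matrix()
    print('t',round(o['time'],2),'p',np.round(o['position'],4),'x',np.round(r[:,0],3),'y',np.round(r[:,1],3),'z',np.round(r[:,2],3),'F',np.round(o['ft_force'],1),'w',round(o['grip_width'],4)); return o,r
def proj(c,P,o=None):
    if 'mount' in c:
        r=R.from_quat(o['tool_rot']).as_matrix(); T=np.eye(4);T[:3,:3]=r;T[:3,3]=o['position']
        W=np.linalg.inv(T@np.array(c['mount'])); rv=cv2.Rodrigues(W[:3,:3])[0];tv=W[:3,3]
    else: rv,tv=np.array(c['rvec']),np.array(c['tvec'])
    return cv2.projectPoints(np.array(P,float).reshape(-1,3),rv,tv,np.array(c['intrinsics']),np.array(c['dist']))[0].reshape(-1,2)
E
cat > a.py <<'E'
from h import *
st()
for n in ('scene','top'):
    c=robot.camera(n); cv2.imwrite(f'pics/{n}0.png',c['pixels'][:,:,::-1])
    for q in ['cutter','stops','cam_foot','shaft','cassette','upstand','keeper_pin','handle','grip_end','salt_shaker','cup_2','cup_blue']:
        print(n,q,[(np.round(d['at'],4).tolist(),round(d['score'],2)) for d in robot.place_of(c,q)[:2]])
E
python3 a.py
```

```text
t 0.0 p [ 0.276  -0.5599  0.2216] x [0.897 0.442 0.   ] y [ 0.442 -0.897 -0.002] z [-0.001  0.002 -1.   ] F [ 0.5 -0.3  0.4] w 0.0873
scene cutter [([0.474, 0.1214, -0.0025], 0.74)]
scene stops [([0.4673, 0.165, 0.0781], 0.64), ([0.4729, 0.1683, 0.0935], 0.19)]
scene cam_foot [([0.4649, 0.2337, 0.0722], 0.65)]
scene shaft [([0.4685, 0.2348, 0.1208], 0.69)]
scene cassette [([0.479, 0.0727, 0.0722], 0.92)]
scene upstand [([0.4906, 0.0096, 0.0933], 0.83), ([0.4678, 0.2356, 0.1213], 0.57)]
scene keeper_pin [([0.4743, 0.1676, 0.0939], 0.97)]
scene handle [([0.4642, -0.2313, 0.0018], 0.66)]
scene grip_end [([0.5077, -0.1163, 0.0241], 0.79)]
scene salt_shaker [([0.5291, -0.3531, -0.0009], 0.91)]
scene cup_2 [([0.3917, -0.3844, 0.0002], 0.93)]
scene cup_blue [([0.3905, 0.3525, -0.0022], 0.63)]
top cutter [([0.4786, 0.1183, -0.0018], 0.81), ([0.4638, 0.2282, 0.1235], 0.61)]
top stops [([0.4695, 0.1649, 0.0837], 0.76), ([0.4678, 0.2315, 0.0707], 0.54)]
top cam_foot [([0.4686, 0.2337, 0.0715], 0.78)]
top shaft [([0.4666, 0.2278, 0.1239], 0.72), ([0.3898, 0.3552, -0.0032], 0.5)]
top cassette [([0.4844, 0.068, 0.0706], 0.71)]
top upstand [([0.4928, 0.0058, 0.0858], 0.86), ([0.4694, 0.166, 0.0822], 0.69)]
top keeper_pin [([0.4703, 0.167, 0.0935], 0.58)]
top handle []
top grip_end []
top salt_shaker [([0.5291, -0.3621, -0.0036], 0.46)]
top cup_2 [([0.3918, 0.3535, -0.0026], 0.52), ([0.471, 0.1657, 0.0945], 0.19)]
top cup_blue [([0.3917, 0.3564, -0.0029], 0.84)]
```

View pics/scene0.png

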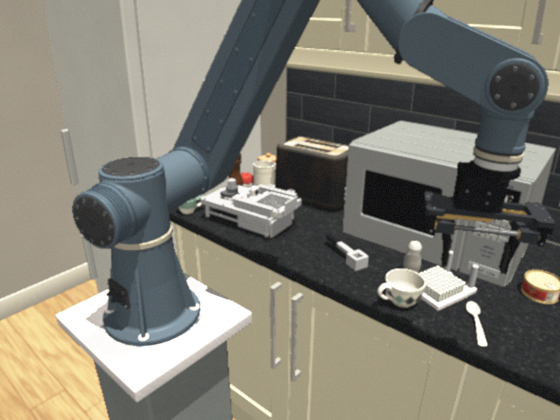

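View pics/top0.png

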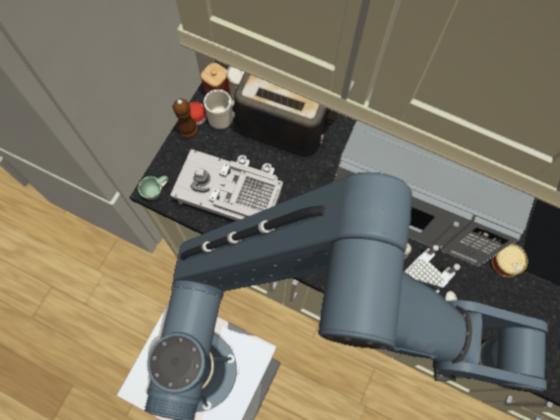

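The lever lies at about (350,255) in the scene view, with its grip pointing up-left. The cutter is at (250,208), with the cassette on its right half and the cam on its left. The network positions agree with this, so I'll move over the lever.

Emit:
servo_tool(rows=[-1,0.031,-0.0215,-0.004,0,-1,0.031,-0.0215,-0.004,0,-1,0.031,-0.0215,-0.004,0,-1,0.031,-0.0215,-0.004,0,-1,0.031,-0.0215,-0.004,0])

```text
time: 1.72
position: [0.3683, -0.3942, 0.2428]
tool_rot: [0.974, 0.227, 0.0, 0.0]
ft_force: [0.8, -0.3, 0.1]
grip_width: 0.087
grip_force: 0.0
```

Emit:
servo_tool(rows=[-1,0.031,-0.0215,-0.004,0,-1,0.031,-0.0215,-0.004,0,-1,0.031,-0.0215,-0.004,0,-1,0.031,-0.0215,-0.004,0,-1,0.031,-0.0215,-0.004,0])

```text
time: 2.13
position: [0.4599, -0.2291, 0.263]
tool_rot: [0.974, 0.227, 0.0, 0.0]
ft_force: [0.8, 0.1, 0.1]
grip_width: 0.087
grip_force: 0.0
```

Emit:
servo_tool(rows=[-1,0,0,0,-7.1,-1,0,0,0,-7.1,-1,0,0,0,-7.1,-1,0,0,0,-7.1,-1,0,0,0,-7.1])

```text
time: 2.55
position: [0.4595, -0.2305, 0.2627]
tool_rot: [0.857, 0.516, 0.0, 0.0]
ft_force: [-0.3, -0.4, 0.1]
grip_width: 0.0872
grip_force: 0.0
```

Emit:
servo_tool(rows=[-1,0,0,0,-7.1,-1,0,0,0,0])

```text
time: 2.72
position: [0.4593, -0.2307, 0.2627]
tool_rot: [0.824, 0.566, 0.0, 0.0]
ft_force: [0.8, 0.8, -0.5]
grip_width: 0.0873
grip_force: 0.0
```

```bash
cat > b.py <<'E'
from h import *
import sys
o,r=st(); c=robot.camera('wrist'); cv2.imwrite(f'pics/{sys.argv[1]}.png',c['pixels'][:,:,::-1])
print(np.round(c['mount'],3).tolist())
for q in sys.argv[2:]:
    print(q,[(np.round(d['at'],4).tolist(),round(d['score'],2)) for d in robot.place_of(c,q)[:2]])
E
python3 b.py w1 handle grip_end salt_shaker cup_2 shaft upstand
python3 - <<'E'
from h import *
for n in ('scene','top'):
    c=robot.camera(n)
    for q in ['handle','grip_end']:
        print(n,q,[(np.round(d['at'],4).tolist(),round(d['score'],2)) for d in robot.place_of(c,q)[:2]])
E
```

```text
t 2.72 p [ 0.4593 -0.2307  0.2627] x [ 0.359  0.933 -0.   ] y [ 0.933 -0.359  0.   ] z [ 0. -0. -1.] F [ 0.8  0.8 -0.5] w 0.0873
[[0.0, -0.955, -0.297, 0.082], [1.0, -0.0, 0.001, 0.001], [-0.001, -0.297, 0.955, -0.162], [0.0, 0.0, 0.0, 1.0]]
handle [([0.4678, -0.2314, -0.0045], 0.61)]
grip_end []
salt_shaker [([0.5231, -0.3613, 0.001], 0.65)]
cup_2 [([0.3892, -0.3916, -0.0009], 0.58)]
shaft []
upstand []
scene handle [([0.4639, -0.2342, 0.0052], 0.58)]
scene grip_end []
top handle [([0.4657, -0.2356, 0.0028], 0.56)]
top grip_end [([0.5109, -0.1182, 0.0274], 0.71)]
```

View pics/w1.png

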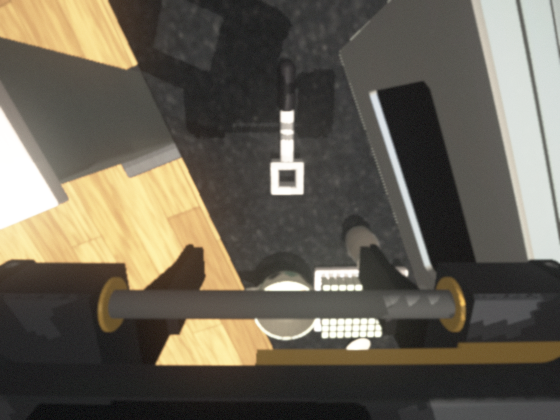

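The hub bore is at about (287,177) and the lever points straight up the picture to (287,62), so tool x already lies along it. I'll back-project these points and go to the cutter.

```bash
cat >> h.py <<'E'
def ray(c,px,z,o=None):
    K,D=np.array(c['intrinsics']),np.array(c['dist'])
    n=cv2.undistortPoints(np.array([[px]],float),K,D)[0,0]; d=np.array([*n,1.])
    if 'mount' in c:
        r=R.from_quat(o['tool_rot']).as_matrix(); M=np.array(c['mount'])
        C=r@M[:3,3]+o['position']; d=r@M[:3,:3]@d
    else:
        Rm=cv2.Rodrigues(np.array(c['rvec']))[0]; C=-Rm.T@np.array(c['tvec']); d=Rm.T@d
    return np.round(C+d*(z-C[2])/d[2],4)
E
python3 - <<'E'
from h import *
o,r=st(); c=robot.camera('wrist')
print(ray(c,(287.5,177),.032,o),ray(c,(287,70),.03,o))
h=np.array(robot.outline_of(c,'handle')[0]['region']); ys,xs=np.nonzero(h); print(xs.min(),xs.max(),ys.min(),ys.max())
for y in range(ys.min(),ys.max(),8): print(y,xs[ys==y].min(),xs[ys==y].max(),end=' | ')
E
```

```text
t 3.37 p [ 0.4593 -0.2307  0.2625] x [0.361 0.932 0.   ] y [ 0.932 -0.361 -0.   ] z [-0.  0. -1.] F [-0.1  0.8  0.7] w 0.0869
[ 0.4681 -0.2329  0.032 ] [ 0.512  -0.1164  0.03  ]
271 302 61 193
61 285 285 | 69 278 294 | 77 279 294 | 85 279 293 | 93 278 294 | 101 278 295 | 109 280 293 | 117 281 293 | 125 280 293 | 133 280 293 | 141 281 293 | 149 281 292 | 157 281 293 | 165 272 302 | 173 271 302 | 181 271 302 | 189 272 302 |
```

Emit:
servo_tool(rows=[0,0.038,0,-0.004,0,0,0.038,0,-0.004,0,0,0.038,0,-0.004,-2,0,0.038,0,-0.004,-7,0,0.036,0,-0.004,-7])

```text
time: 3.88
position: [0.5217, -0.0518, 0.2829]
tool_rot: [0.736, 0.676, 0.0, 0.0]
ft_force: [-0.0, 0.3, -1.3]
grip_width: 0.0614
grip_force: 0.0
```

Emit:
servo_tool(rows=[0,0,0,0,-7,0,0,0,0,-3,0,0,0,0,0])

```text
time: 4.13
position: [0.5207, -0.0523, 0.2826]
tool_rot: [0.676, 0.737, -0.0, 0.0]
ft_force: [0.0, -0.6, -0.3]
grip_width: 0.0459
grip_force: 0.0
```

```bash
python3 b.py w2 cutter stops cam_foot shaft cassette upstand keeper_pin
```

```text
t 4.13 p [ 0.5207 -0.0523  0.2826] x [-0.087  0.996 -0.   ] y [0.996 0.087 0.   ] z [ 0. -0. -1.] F [ 0.  -0.6 -0.3] w 0.0459
[[0.0, -0.955, -0.297, 0.082], [1.0, -0.0, 0.001, 0.001], [-0.001, -0.297, 0.955, -0.162], [0.0, 0.0, 0.0, 1.0]]
cutter [([0.4766, 0.1192, 0.0015], 0.81), ([0.4667, -0.2389, -0.0053], 0.63)]
stops []
cam_foot []
shaft [([0.466, -0.2342, -0.0049], 0.34)]
cassette [([0.4825, 0.073, 0.0681], 0.89)]
upstand [([0.4919, 0.008, 0.0905], 0.66)]
keeper_pin [([0.5062, -0.1183, 0.0215], 0.62)]
```

View pics/w2.png

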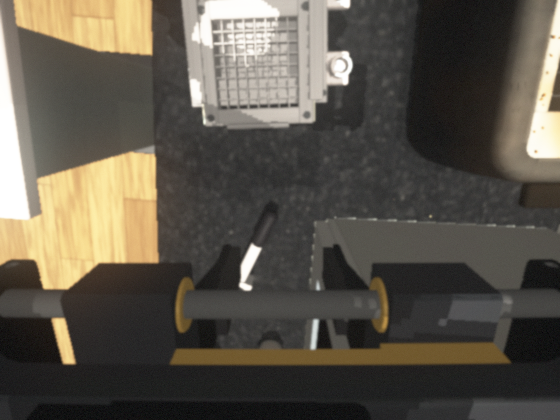

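The cassette's near edge runs from (205,123) to (314,120), with the upstand along it, so the cutter is yawed about 5.5°. I'll go down behind the upstand.

Emit:
servo_tool(rows=[0.4,0.004,-0.0046,0.037,-0.5,0.4,0.004,-0.0046,0.038,0,0.4,0.004,-0.0046,0.038,0,0.4,0.004,-0.0046,0.038,0,0.4,0.004,-0.0046,0.038,0])

```text
time: 4.95
position: [0.496, -0.0358, 0.0925]
tool_rot: [0.674, 0.739, 0.0, 0.001]
ft_force: [0.8, -0.7, -0.4]
grip_width: 0.0269
grip_force: 0.0
```

Emit:
servo_tool(rows=[0.4,0,0,0.0035,0,0.4,0.01,0,0,0,0.4,0.01,0,0,0,0.4,0.004,0,0,0,0.4,0.004,0,0,0])

```text
time: 5.37
position: [0.495, -0.0071, 0.0923]
tool_rot: [0.673, 0.74, 0.001, 0.002]
ft_force: [0.0, 1.1, -1.3]
grip_width: 0.0259
grip_force: 0.0
```

Emit:
servo_tool(rows=[0.4,0.003,0,0,0,0.4,0.003,0,0,0,0.4,0.003,0,0,0,0.4,0.003,0,0,0,0.4,0.003,0,0,0])

```text
time: 5.78
position: [0.4925, 0.0067, 0.0906]
tool_rot: [0.673, 0.739, 0.0, 0.001]
ft_force: [0.2, -4.1, 3.2]
grip_width: 0.0259
grip_force: 2.1
```

Emit:
servo_tool(rows=[0.4,0.003,0,0,0,0.4,0.003,0,0,0,0.4,0.003,0,0,0,0.4,0.003,0,0,0,0.4,0.003,0,0,0])

```text
time: 6.2
position: [0.4903, 0.0224, 0.09]
tool_rot: [0.673, 0.739, -0.0, -0.0]
ft_force: [-0.8, -4.9, 3.0]
grip_width: 0.0262
grip_force: 2.2
```

Emit:
servo_tool(rows=[0.4,0.001,0,0,0,0.4,0.001,0,0,0,0.4,0.001,0,0,0,0.4,0.001,0,0,0])

```text
time: 6.53
position: [0.4899, 0.0263, 0.09]
tool_rot: [0.673, 0.739, -0.0, -0.0]
ft_force: [0.4, -5.1, 2.7]
grip_width: 0.026
grip_force: 2.0
```

Emit:
servo_tool(rows=[0.4,0.001,0,0,0,0.4,0.001,0,0,0,0.4,0.001,0,0,0])

```text
time: 6.78
position: [0.4898, 0.0291, 0.09]
tool_rot: [0.673, 0.739, -0.0, 0.0]
ft_force: [-0.5, -5.5, 1.5]
grip_width: 0.0261
grip_force: 2.4
```

Emit:
servo_tool(rows=[0.4,0.001,0,0,0,0.4,0.001,0,0,0])

```text
time: 6.95
position: [0.4899, 0.0307, 0.09]
tool_rot: [0.673, 0.74, -0.0, 0.001]
ft_force: [0.8, -8.0, 1.1]
grip_width: 0.026
grip_force: 3.6
```

Emit:
servo_tool(rows=[0.4,0.001,0,0,0,0.4,0.001,0,0,0])

```text
time: 7.12
position: [0.4899, 0.0322, 0.09]
tool_rot: [0.673, 0.74, -0.0, 0.001]
ft_force: [-0.1, -9.3, 0.9]
grip_width: 0.026
grip_force: 4.6
```

Emit:
servo_tool(rows=[0.4,0.001,0,0,0,0.4,0,0,0,0])

```text
time: 7.28
position: [0.4899, 0.033, 0.09]
tool_rot: [0.673, 0.74, -0.001, 0.001]
ft_force: [0.2, -8.8, 0.7]
grip_width: 0.0261
grip_force: 4.5
```

Emit:
servo_tool(rows=[0.4,-0.01,0,0,0,0.4,-0.015,0,0,0,0.4,0,0,-0.038,0,0.4,0,0,-0.038,0,0.4,0,0,-0.038,0])

```text
time: 7.7
position: [0.4904, 0.0099, 0.2039]
tool_rot: [0.674, 0.739, -0.0, -0.003]
ft_force: [0.4, 0.0, -0.1]
grip_width: 0.0263
grip_force: 0.0
```

Emit:
servo_tool(rows=[0,0.03,0,-0.026,0,0,0.033,0,-0.026,0,0,0.033,0,-0.026,0,0,0.033,0,0,0,0,0.033,0,0,0])

```text
time: 8.12
position: [0.4768, 0.1723, 0.2834]
tool_rot: [0.674, 0.739, 0.002, 0.0]
ft_force: [0.1, 0.1, -0.4]
grip_width: 0.0424
grip_force: 0.0
```

Emit:
servo_tool(rows=[0,0,0,0,0,0,0,0,0,0])

```text
time: 8.28
position: [0.4754, 0.1719, 0.2812]
tool_rot: [0.672, 0.74, -0.0, -0.001]
ft_force: [-0.2, -0.4, -0.9]
grip_width: 0.0437
grip_force: 0.0
```

```bash
python3 b.py w3 cutter stops cam_foot shaft cassette keeper_pin upstand
python3 - <<'E'
from h import *
for n in ('scene','top'):
    c=robot.camera(n)
    for q in ['shaft','cam_foot','stops','keeper_pin','cutter','cassette']:
        print(n,q,[(np.round(d['at'],4).tolist(),round(d['score'],2)) for d in robot.place_of(c,q)[:1]])
a=cv2.imread('pics/w3.png'); cv2.imwrite('pics/w3z.png',cv2.resize(a[0:260,150:450],None,fx=2.3,fy=2.3,interpolation=3))
E
```

```text
t 8.28 p [0.4754 0.1719 0.2812] x [-0.096  0.995  0.002] y [ 0.995  0.096 -0.001] z [-0.002  0.001 -1.   ] F [-0.2 -0.4 -0.9] w 0.0437
[[0.0, -0.955, -0.297, 0.082], [1.0, -0.0, 0.001, 0.001], [-0.001, -0.297, 0.955, -0.162], [0.0, 0.0, 0.0, 1.0]]
cutter [([0.4661, 0.1943, 0.0906], 0.69), ([0.4738, 0.1208, 0.0003], 0.64)]
stops [([0.472, 0.1722, 0.0786], 0.63)]
cam_foot [([0.4629, 0.2309, 0.0676], 0.81)]
shaft [([0.4655, 0.2304, 0.1245], 0.77), ([0.4668, 0.2335, 0.0675], 0.45)]
cassette [([0.4792, 0.104, 0.0715], 0.58)]
keeper_pin [([0.4685, 0.1939, 0.0874], 0.88)]
upstand [([0.4896, 0.0404, 0.0916], 0.63)]
scene shaft [([0.4722, 0.2336, 0.123], 0.75)]
scene cam_foot [([0.4597, 0.2331, 0.073], 0.69)]
scene stops [([0.4697, 0.1704, 0.0774], 0.94)]
scene keeper_pin [([0.4697, 0.1968, 0.0943], 0.93)]
scene cutter [([0.4758, 0.1205, 0.0001], 0.88)]
scene cassette [([0.4801, 0.1, 0.0693], 0.57)]
top shaft [([0.4673, 0.2281, 0.1232], 0.77)]
top cam_foot [([0.4681, 0.2335, 0.0703], 0.81)]
top stops [([0.4669, 0.1662, 0.0859], 0.64)]
top keeper_pin [([0.4656, 0.1959, 0.0924], 0.57)]
top cutter [([0.4788, 0.1201, 0.0026], 0.98)]
top cassette [([0.481, 0.0999, 0.0715], 0.77)]
```

View pics/w3z.png

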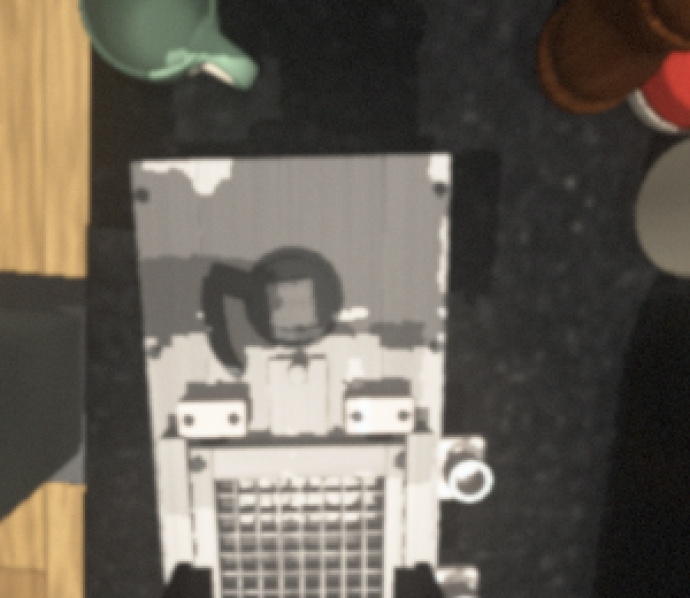

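The shaft square is at zoom (294,306), its edges turned about 5° anticlockwise. The keeper pin is at (300,368), inside the hook's reach, and the cassette sits at the buffers. I'll zoom in to measure the square.

Run:
```python
from h import *
o,r=st(); c=robot.camera('wrist'); g=cv2.cvtColor(c['pixels'],cv2.COLOR_RGB2GRAY)
x0,y0=245,100; k=g[y0:y0+60,x0:x0+66]; b=cv2.resize(k,None,fx=9,fy=9,interpolation=cv2.INTER_CUBIC)
b=cv2.normalize(b,None,0,255,cv2.NORM_MINMAX); cv2.imwrite('pics/sz.png',cv2.createCLAHE(3,(4,4)).apply(b))
print(proj(c,[[.4672,.2313,.122],[.4672,.2313,.098]],o)-[x0,y0])
```

```text
t 9.38 p [0.4766 0.1701 0.2816] x [-0.093  0.996  0.   ] y [ 0.996  0.093 -0.   ] z [-0.  0. -1.] F [-0.3 -0.  -0.1] w 0.0434
[[31.37824213 30.42618895]
 [31.69976851 28.99371668]]
```

View pics/sz.png

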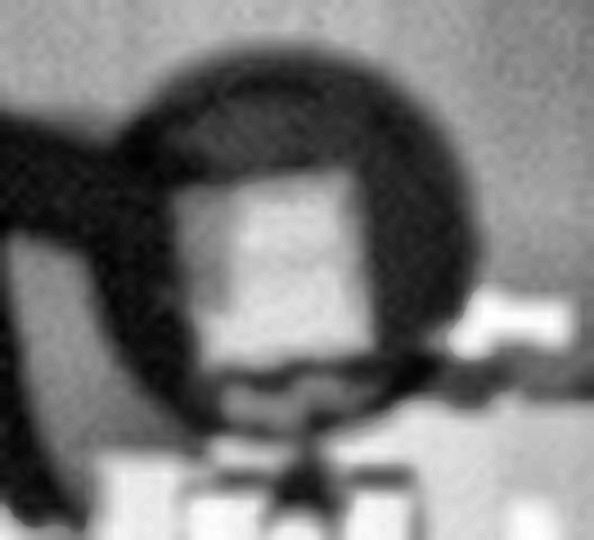

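Emit:
servo_tool(rows=[-1,-0.0364,-0.0042,0,0,-1,-0.0364,-0.0042,0,0,-1,-0.0364,-0.0042,0,0,-1,-0.0364,-0.0042,0,0,-1,-0.0364,-0.0042,0,0])

```text
time: 9.85
position: [0.4724, -0.0145, 0.2818]
tool_rot: [0.673, 0.739, 0.0, 0.0]
ft_force: [0.7, 1.0, 0.2]
grip_width: 0.069
grip_force: 0.0
```

Emit:
servo_tool(rows=[-1,-0.0364,-0.0042,0,0,-1,-0.0364,-0.0042,0,0,-1,-0.0364,-0.0042,0,0,-1,-0.0364,-0.0042,0,0,-1,-0.0364,-0.0042,0,0])

```text
time: 10.27
position: [0.4683, -0.1981, 0.2817]
tool_rot: [0.674, 0.739, 0.0, 0.0]
ft_force: [1.4, -0.0, 0.5]
grip_width: 0.0865
grip_force: 0.0
```

Emit:
servo_tool(rows=[-1,-0.0364,-0.0042,0,0,-1,0,0,0.03,7,-1,0,0,0.03,7,-1,0,0,0.03,7,-1,0,0,0.03,5.2])

```text
time: 10.68
position: [0.4679, -0.2335, 0.1607]
tool_rot: [0.825, 0.565, 0.0, 0.001]
ft_force: [-0.2, -1.0, 0.2]
grip_width: 0.0872
grip_force: 0.0
```

Emit:
servo_tool(rows=[-1,0,0,0,0,-1,0,0,0,0])

```text
time: 10.85
position: [0.4671, -0.2323, 0.1606]
tool_rot: [0.823, 0.568, -0.001, -0.002]
ft_force: [-0.7, 0.5, 0.4]
grip_width: 0.0873
grip_force: 0.0
```

Run:
```python
from h import *
o,r=st(); c=robot.camera('wrist')
h=robot.outline_of(c,'handle')
if h:
    m=np.array(h[0]['region']).astype(np.uint8); ys,xs=np.nonzero(m); print(xs.min(),xs.max(),ys.min(),ys.max())
    for y in range(ys.min(),ys.max(),10): print(y,xs[ys==y].min(),xs[ys==y].max(),end=' | ')
k=c['pixels'][:,:,::-1]; cv2.imwrite('pics/w4.png',k)
print(proj(c,[[.4681,-.2329,.032]],o))
d=np.array([.4681,-.2329,0])-o['position']; print(r.T@d)
```

```text
t 10.85 p [ 0.4671 -0.2323  0.1606] x [0.354 0.935 0.001] y [ 0.935 -0.354 -0.004] z [-0.003  0.002 -1.   ] F [-0.7  0.5  0.4] w 0.0873
260 302 46 221
46 276 286 | 56 269 292 | 66 270 292 | 76 271 291 | 86 271 292 | 96 269 292 | 106 271 291 | 116 273 289 | 126 273 289 | 136 274 288 | 146 273 288 | 156 273 288 | 166 273 289 | 176 263 299 | 186 260 301 | 196 260 301 | 206 260 301 | 216 261 300 | [[281.77963263 200.30867429]]
[-0.00035736  0.00178038  0.1606237 ]
```

View pics/w4.png

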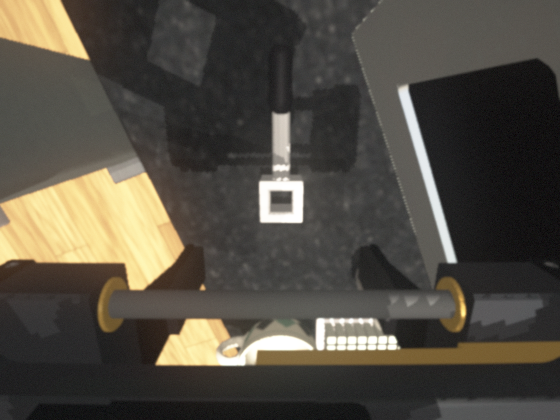

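The bore is at (281,202), within 2 px of the prediction, and the lever stands vertical in the picture. I'll go down and grip.

Emit:
servo_tool(rows=[-1,-0.0015,0.001,0.036,0,-1,0,0,0.036,0,-1,0,0,0.036,0,-1,0,0,0.03,0,-1,0,0,0.014,0])

```text
time: 11.37
position: [0.4687, -0.2349, 0.0086]
tool_rot: [0.823, 0.568, 0.0, 0.0]
ft_force: [-0.1, 0.2, 0.6]
grip_width: 0.0869
grip_force: 0.0
```

Emit:
servo_tool(rows=[-1,0,0,0.002,0,0.3,0,0,0,0,0.6,0,0,0,0,0.8,0,0,0,0,0.8,0,0,0,0], newtons=45)

```text
time: 11.78
position: [0.4694, -0.2355, 0.0094]
tool_rot: [0.823, 0.568, 0.001, 0.002]
ft_force: [-0.0, 0.8, -0.4]
grip_width: 0.0682
grip_force: 0.0
```

Emit:
servo_tool(rows=[0.8,0,0,0,0,0.8,0,0,0,0,0.8,0,0,0,0])

```text
time: 12.03
position: [0.4684, -0.2348, 0.0081]
tool_rot: [0.823, 0.567, 0.0, 0.0]
ft_force: [-0.5, 0.3, -0.4]
grip_width: 0.0483
grip_force: 0.0
```

Emit:
servo_tool(rows=[0.9,0,0,0,0,0.9,0,0,0,0,0.9,0,0,0,0,0.9,0,0,0,0], newtons=50)

```text
time: 12.37
position: [0.4677, -0.2343, 0.0077]
tool_rot: [0.823, 0.567, -0.0, -0.001]
ft_force: [-2.1, 0.5, 4.0]
grip_width: 0.04
grip_force: 50.0
```

Emit:
servo_tool(rows=[0.9,0,0,-0.01,0,0.9,0,0,-0.036,0,0.9,0,0,-0.04,0,0.9,0,0,-0.04,0,0.9,0,0,-0.04,0])

```text
time: 12.78
position: [0.468, -0.2345, 0.1753]
tool_rot: [0.824, 0.567, 0.0, -0.0]
ft_force: [0.4, -0.4, -2.8]
grip_width: 0.0394
grip_force: 50.0
```

Emit:
servo_tool(rows=[0.9,0,0,-0.02,0,0.9,0,0,0,0])

```text
time: 12.95
position: [0.4714, -0.2369, 0.1992]
tool_rot: [0.823, 0.567, 0.002, 0.006]
ft_force: [0.8, -0.8, -2.4]
grip_width: 0.0394
grip_force: 50.0
```

Run:
```python
from h import *
o,r=st(); c=robot.camera('wrist')
p=np.array(o['position'])
print(proj(c,[p+r@np.array([x,y,-0.024]) for x,y in ((0,0),(.125,0),(20e-3,20e-3),(20e-3,-20e-3))],o))
k=c['pixels'][:,:,::-1]; cv2.imwrite('pics/w5.png',k[20:370,130:430][:, :].repeat(2,0)[::1].repeat(2,1)[0:600])
```

```text
t 12.95 p [ 0.4714 -0.2369  0.1992] x [ 0.356  0.934 -0.004] y [ 0.934 -0.356  0.012] z [ 0.01  -0.008 -1.   ] F [ 0.8 -0.8 -2.4] w 0.0394
[[279.0594836  284.38287794]
 [278.40618319  -8.58515646]
 [321.31322329 246.97846917]
 [236.62635423 246.99580188]]
```

View pics/w5.png

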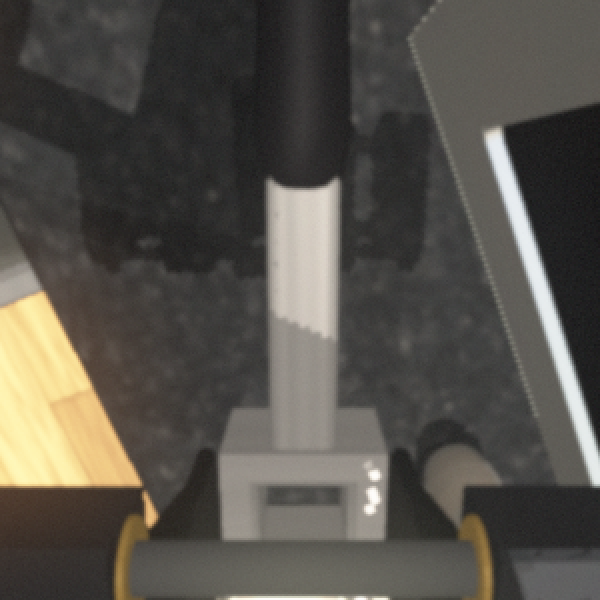

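The hub is gripped squarely: its front top edge is at px (239–324, 247), as predicted, with about 2.5 px of lateral offset. I'll turn to the shaft's angle and carry it over.

Emit:
servo_tool(rows=[0.9,0,0,0,-6.6,0.9,0,0,0,-6.6,0.9,0,0,0,-6.6,0.9,0,0,0,-6.6,0.9,0,0,0,-6.6])

```text
time: 13.42
position: [0.467, -0.2337, 0.1914]
tool_rot: [0.626, 0.78, 0.0, -0.002]
ft_force: [0.1, -0.9, -2.1]
grip_width: 0.0397
grip_force: 50.0
```

Emit:
servo_tool(rows=[0.9,0.038,0.008,0,0,0.9,0.038,0.008,0,0,0.9,0.038,0.008,0,0,0.9,0.038,0.008,0,0,0.9,0.038,0.008,0,0])

```text
time: 13.83
position: [0.4657, -0.0385, 0.1917]
tool_rot: [0.629, 0.778, -0.001, -0.002]
ft_force: [0.0, 0.0, -1.2]
grip_width: 0.0399
grip_force: 50.0
```

Emit:
servo_tool(rows=[0.9,0.038,0.008,0,0,0.9,0.038,0.008,0,0,0.9,0.038,0.008,0,0,0.9,0.038,0.008,0,0,0.9,0.038,0.008,0,0])

```text
time: 14.25
position: [0.4648, 0.1554, 0.1917]
tool_rot: [0.629, 0.778, -0.001, -0.001]
ft_force: [0.3, -0.6, -2.0]
grip_width: 0.0396
grip_force: 50.0
```

Emit:
servo_tool(rows=[0.9,0.038,0.008,0,0,0.9,0.025,0.005,0,0,0.9,0,0,0,0,0.9,0,0,0,0,0.9,0,0,0,0])

```text
time: 14.67
position: [0.4648, 0.2174, 0.1921]
tool_rot: [0.628, 0.778, -0.002, -0.001]
ft_force: [-0.0, -0.4, -1.5]
grip_width: 0.0397
grip_force: 50.0
```

```bash
cat > d.py <<'E'
from h import *
o,r=st(); p=np.array(o['position'])
print('to shaft, tool axes',np.round(r.T@(np.array([.466,.2313,.129])-p),4), 'ang',np.degrees(np.arctan2(r[1,0],r[0,0])))
E
python3 d.py
python3 - <<'E'
from h import *
c=robot.camera('scene'); print(robot.place_of(c,'handle')[:1],proj(c,[[.466,.2313,.122]]))
a=c['pixels'][:,:,::-1]; u,v=proj(c,[[.466,.2313,.122]])[0].astype(int)
cv2.imwrite('pics/s5.png',cv2.resize(a[v-70:v+50,u-70:u+90],None,fx=5,fy=5,interpolation=3))
E
```

```text
t 14.67 p [0.4648 0.2174 0.1921] x [-0.211  0.978 -0.001] y [ 0.978  0.211 -0.004] z [-0.004 -0.001 -1.   ] F [-0.  -0.4 -1.5] w 0.0397
to shaft, tool axes [0.0134 0.0043 0.063 ] ang 102.16291589801772
[{'at': [0.4664, 0.2165, 0.186], 'score': 0.82}] [[231.80988726 179.36596579]]
```

View pics/s5.png

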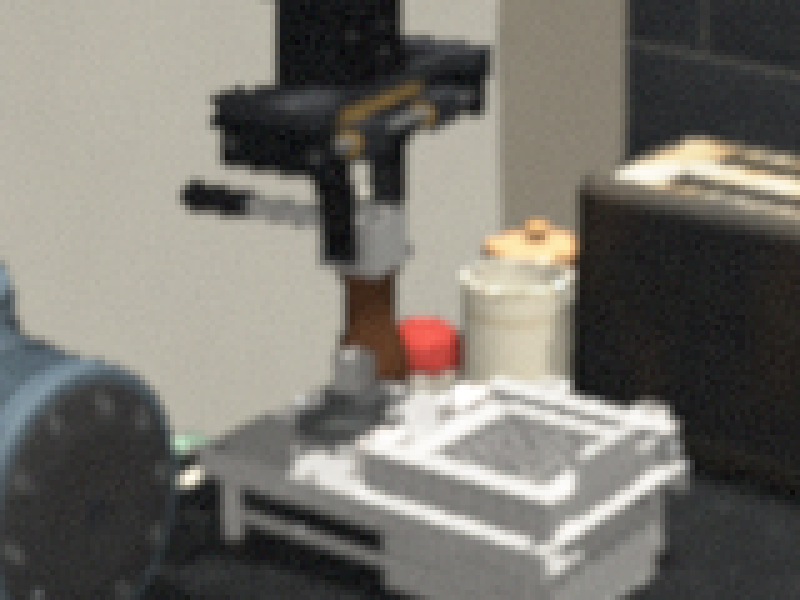

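The lever hangs level in the gripper, hub down, with the shaft below it at zoom (355,375). I'll move over it and down to just above.

Emit:
servo_tool(rows=[0.9,0.0065,0.0022,0,0,0.9,0.0065,0.0022,0.01,0,0.9,0,0,0.02,0,0.9,0,0,0.018,0,0.9,0,0,0.008,0])

```text
time: 15.18
position: [0.4665, 0.2312, 0.1353]
tool_rot: [0.629, 0.778, -0.001, -0.001]
ft_force: [0.3, -0.3, -2.4]
grip_width: 0.0398
grip_force: 50.0
```

Emit:
servo_tool(rows=[0.9,0,0,0.002,0,0.9,0,0,0,0,0.9,0,0,0,0])

```text
time: 15.43
position: [0.4683, 0.2317, 0.136]
tool_rot: [0.629, 0.778, 0.0, 0.0]
ft_force: [0.4, 1.0, -1.9]
grip_width: 0.0396
grip_force: 50.0
```

```bash
python3 d.py
```

```text
t 15.43 p [0.4683 0.2317 0.136 ] x [-0.21   0.978  0.   ] y [0.978 0.21  0.001] z [ 0.001  0.    -1.   ] F [ 0.4  1.  -1.9] w 0.0396
to shaft, tool axes [ 0.0001 -0.0023  0.007 ] ang 102.11524919633331
```

Emit:
servo_tool(rows=[0.9,0,0,0.003,0,0.9,0,0,0.003,0,0.9,0,0,0.002,0,0.9,0,0,0,0])

```text
time: 15.77
position: [0.4685, 0.2318, 0.1294]
tool_rot: [0.628, 0.778, 0.001, 0.001]
ft_force: [-2.0, -0.6, 8.5]
grip_width: 0.0396
grip_force: 50.0
```

Emit:
servo_tool(rows=[0.9,0,0,0.001,0,0.9,0,0,0.001,0,0.9,0,0,0,0])

```text
time: 16.02
position: [0.4685, 0.2319, 0.1291]
tool_rot: [0.628, 0.778, 0.001, 0.001]
ft_force: [-3.8, -1.4, 20.9]
grip_width: 0.0395
grip_force: 50.0
```

It touches the shaft top at z = 0.129, about 2.5 mm too far in x. I'll ease off and slide in −y while pressing lightly.

Emit:
servo_tool(rows=[0.9,0,0,-0.001,0,0.9,0,-0.001,0,0,0.9,0,-0.001,0,0,0.9,0,0,0,0])

```text
time: 16.35
position: [0.4683, 0.2318, 0.1294]
tool_rot: [0.628, 0.778, 0.003, 0.002]
ft_force: [0.8, -0.5, 11.2]
grip_width: 0.0394
grip_force: 50.0
```

```bash
python3 d.py
```

```text
t 16.35 p [0.4683 0.2318 0.1294] x [-0.21   0.978  0.   ] y [0.978 0.21  0.007] z [ 0.007  0.002 -1.   ] F [ 0.8 -0.5 11.2] w 0.0394
to shaft, tool axes [-0.     -0.0024  0.0004] ang 102.13517893577509
```

Emit:
servo_tool(rows=[0.9,0,0,-0.003,0,0.9,0,0,0,0,0.9,0,0,0,0])

```text
time: 16.6
position: [0.4655, 0.2312, 0.1297]
tool_rot: [0.628, 0.778, -0.0, -0.0]
ft_force: [-0.2, -0.2, -2.0]
grip_width: 0.0395
grip_force: 50.0
```

```bash
python3 d.py
```

```text
t 16.6 p [0.4655 0.2312 0.1297] x [-0.21   0.978  0.   ] y [ 0.978  0.21  -0.   ] z [-0.  0. -1.] F [-0.2 -0.2 -2. ] w 0.0395
to shaft, tool axes [0.     0.0005 0.0007] ang 102.12860316982142
```

Emit:
servo_tool(rows=[0.9,0,0,0.002,0,0.9,0,0,0.002,0,0.9,0,0,0.001,0,0.9,0,0,0,0])

```text
time: 16.93
position: [0.4652, 0.231, 0.1239]
tool_rot: [0.628, 0.778, -0.001, -0.001]
ft_force: [-0.1, -0.5, -1.7]
grip_width: 0.0397
grip_force: 50.0
```

It has entered: z = 0.124 with no force. I'll seat it.

Emit:
servo_tool(rows=[0.9,0,0,0.004,0,0.9,0,0,0.004,0,0.9,0,0,0.004,0,0.9,0,0,0,0])

```text
time: 17.27
position: [0.4651, 0.231, 0.1116]
tool_rot: [0.628, 0.778, -0.001, -0.001]
ft_force: [-0.2, -0.3, -2.2]
grip_width: 0.0395
grip_force: 50.0
```

Emit:
servo_tool(rows=[0.9,0,0,0.003,0,0.9,0,0,0.002,0,0.9,0,0,0.001,0,0.9,0,0,0,0])

```text
time: 17.6
position: [0.4654, 0.2311, 0.1063]
tool_rot: [0.628, 0.778, -0.0, -0.0]
ft_force: [-1.7, 0.0, -2.4]
grip_width: 0.0396
grip_force: 50.0
```

Emit:
servo_tool(rows=[0.9,0,0,0.001,0,0.9,0,0,0.001,0,0.9,0,0,0,0])

```text
time: 17.85
position: [0.4655, 0.2311, 0.1057]
tool_rot: [0.628, 0.778, -0.0, -0.0]
ft_force: [-3.5, -1.4, 6.1]
grip_width: 0.0394
grip_force: 50.0
```

Emit:
servo_tool(rows=[0.9,0,0,0.001,0,0.9,0,0,0,0])

```text
time: 18.02
position: [0.4655, 0.2311, 0.1056]
tool_rot: [0.628, 0.778, 0.0, 0.0]
ft_force: [-3.9, -1.3, 13.2]
grip_width: 0.0397
grip_force: 50.0
```

It is seated at z = 0.1056, which is 98 mm above the table grasp height. Now the turn anticlockwise.

Emit:
servo_tool(rows=[0.9,0,0,-0.0015,0,0.9,0,0,0,-4,0.9,0,0,0,-4,0.9,0,0,0,-4,0.9,0,0,0,-4], newtons=60)

```text
time: 18.43
position: [0.465, 0.2315, 0.1057]
tool_rot: [0.513, 0.858, 0.0, -0.001]
ft_force: [-4.0, 1.2, 4.7]
grip_width: 0.0396
grip_force: 60.0
```

Emit:
servo_tool(rows=[0.9,0,0,0,-4,0.9,0,0,0,-4,0.9,0,0,0,-4,0.9,0,0,0,-4,0.9,0,0,0,0])

```text
time: 18.85
position: [0.465, 0.2316, 0.1057]
tool_rot: [0.389, 0.921, 0.0, -0.001]
ft_force: [-3.5, 1.7, 5.6]
grip_width: 0.0393
grip_force: 60.0
```

```bash
python3 d.py; python3 -c "
from h import *
print(robot.get_obs()['moment'])"
```

```text
t 18.85 p [0.465  0.2316 0.1057] x [-0.697  0.717  0.001] y [ 0.717  0.697 -0.   ] z [-0.001  0.001 -1.   ] F [-3.5  1.7  5.6] w 0.0393
to shaft, tool axes [-0.0009  0.0005 -0.0233] ang 134.17933259969132
[0.22765688 0.610535   0.01428271]
```

Emit:
servo_tool(rows=[0.9,0,0,0,-4,0.9,0,0,0,-4,0.9,0,0,0,-4,0.9,0,0,0,-4,0.9,0,0,0,-4])

```text
time: 19.27
position: [0.465, 0.2317, 0.1057]
tool_rot: [0.224, 0.975, 0.0, -0.001]
ft_force: [-4.2, 2.3, 5.7]
grip_width: 0.0397
grip_force: 60.0
```

Emit:
servo_tool(rows=[0.9,0,0,0,-4,0.9,0,0,0,-4,0.9,0,0,0,-4,0.9,0,0,0,-4,0.9,0,0,0,0])

```text
time: 19.68
position: [0.4647, 0.2316, 0.1057]
tool_rot: [0.086, 0.996, 0.0, -0.001]
ft_force: [-5.3, 1.4, 5.9]
grip_width: 0.0398
grip_force: 60.0
```

```bash
python3 d.py; python3 -c "
from h import *
print(robot.get_obs()['moment'])"
```

```text
t 19.68 p [0.4647 0.2316 0.1057] x [-0.985  0.172  0.002] y [0.172 0.985 0.   ] z [-0.002  0.001 -1.   ] F [-5.3  1.4  5.9] w 0.0398
to shaft, tool axes [-0.0013 -0.     -0.0233] ang 170.11396831514682
[ 0.29274444  0.6045703  -0.06536956]
```

Emit:
servo_tool(rows=[0.9,0,0,0,-3,0.9,0,0,0,-3,0.9,0,0,0,-3,0.9,0,0,0,-3,0.9,0,0,0,0])

```text
time: 20.1
position: [0.4647, 0.2316, 0.1057]
tool_rot: [-0.018, 1.0, 0.0, -0.001]
ft_force: [-4.9, 2.2, 6.1]
grip_width: 0.0401
grip_force: 60.0
```

Emit:
servo_tool(rows=[0.9,0,0,0,-2,0.9,0,0,0,-2,0.9,0,0,0,0])

```text
time: 20.35
position: [0.4647, 0.2316, 0.1057]
tool_rot: [-0.053, 0.999, 0.0, -0.001]
ft_force: [-4.9, 1.2, 5.7]
grip_width: 0.0395
grip_force: 60.0
```

```bash
python3 d.py; python3 -c "
from h import *
print(robot.get_obs()['moment'])
for n in ('scene','top','wrist'):
    c=robot.camera(n)
    for q in ('cassette','keeper_pin','grip_end','upstand'): print(n,q,[(np.round(d['at'],4),round(d['score'],2)) for d in robot.place_of(c,q)[:1]])"
```

```text
t 20.35 p [0.4647 0.2316 0.1057] x [-0.994 -0.105  0.001] y [-0.105  0.994  0.001] z [-0.002  0.001 -1.   ] F [-4.9  1.2  5.7] w 0.0395
to shaft, tool axes [-0.0012 -0.0004 -0.0233] ang -173.9618240828393
[0.31372857 0.64892523 0.03555789]
scene cassette [(array([0.4801, 0.1063, 0.0703]), 0.9)]
scene keeper_pin []
scene grip_end [(array([0.339 , 0.2181, 0.1241]), 0.81)]
scene upstand [(array([0.4881, 0.045 , 0.0908]), 0.67)]
top cassette [(array([0.4829, 0.1037, 0.0699]), 0.96)]
top keeper_pin [(array([0.4697, 0.2036, 0.0929]), 0.57)]
top grip_end [(array([0.3402, 0.2184, 0.1269]), 0.74)]
top upstand [(array([0.4855, 0.0429, 0.0887]), 0.79)]
wrist cassette [(array([0.478 , 0.1048, 0.0731]), 0.95)]
wrist keeper_pin [(array([0.4708, 0.1985, 0.0861]), 0.95)]
wrist grip_end [(array([ 0.4736,  0.1191, -0.0017]), 0.29)]
wrist upstand []
```

The cassette has been drawn about 5 mm. I'll keep turning in small steps to the firm stop, watching the angle and the moment.

Emit:
servo_tool(rows=[0.9,0,0,0,-2,0.9,0,0,0,-2,0.9,0,0,0,0])

```text
time: 21.35
position: [0.4647, 0.2316, 0.1057]
tool_rot: [-0.088, 0.996, 0.0, -0.001]
ft_force: [-4.7, 1.6, 6.6]
grip_width: 0.0398
grip_force: 60.0
```

```bash
python3 d.py; python3 -c "
from h import *
print(robot.get_obs()['moment'])"
```

```text
t 21.35 p [0.4647 0.2316 0.1057] x [-0.985 -0.175  0.001] y [-0.175  0.985  0.001] z [-0.002  0.001 -1.   ] F [-4.7  1.6  6.6] w 0.0398
to shaft, tool axes [-0.0012 -0.0005 -0.0233] ang -169.94962297373365
[0.34431283 0.62139045 0.02537715]
```

Emit:
servo_tool(rows=[0.9,0,0,0,-2,0.9,0,0,0,-2,0.9,0,0,0,0])

```text
time: 21.6
position: [0.4646, 0.2316, 0.1057]
tool_rot: [-0.121, 0.993, 0.001, -0.001]
ft_force: [-4.8, 1.2, 5.9]
grip_width: 0.0395
grip_force: 60.0
```

```bash
python3 d.py; python3 -c "
from h import *
print(robot.get_obs()['moment'])"
```

```text
t 21.6 p [0.4646 0.2316 0.1057] x [-0.97  -0.241  0.001] y [-0.241  0.97   0.001] z [-0.002  0.001 -1.   ] F [-4.8  1.2  5.9] w 0.0395
to shaft, tool axes [-0.0012 -0.0006 -0.0233] ang -166.04704955878842
[ 0.330419    0.64824466 -0.32353158]
```

Emit:
servo_tool(rows=[0.9,0,0,0,-2,0.9,0,0,0,0])

```text
time: 21.77
position: [0.4646, 0.2316, 0.1057]
tool_rot: [-0.137, 0.991, 0.001, -0.001]
ft_force: [-4.8, 1.9, 7.2]
grip_width: 0.0394
grip_force: 60.1
```

```bash
python3 d.py; python3 -c "
from h import *
print(robot.get_obs()['moment'])"
```

```text
t 21.77 p [0.4646 0.2316 0.1057] x [-0.962 -0.271  0.001] y [-0.271  0.962  0.002] z [-0.002  0.002 -1.   ] F [-4.8  1.9  7.2] w 0.0394
to shaft, tool axes [-0.0012 -0.0006 -0.0233] ang -164.2551785530255
[ 0.13447083  0.61429489 -1.03531588]
```

Emit:
servo_tool(rows=[0.9,0,0,0,-2,0.9,0,0,0,0])

```text
time: 21.93
position: [0.4648, 0.2317, 0.1057]
tool_rot: [-0.152, 0.988, 0.001, -0.001]
ft_force: [-5.0, 1.5, 6.0]
grip_width: 0.0396
grip_force: 60.5
```

```bash
python3 d.py; python3 -c "
from h import *
print(robot.get_obs()['moment'])"
```

```text
t 21.93 p [0.4648 0.2317 0.1057] x [-0.954 -0.301  0.001] y [-0.301  0.954  0.003] z [-0.002  0.003 -1.   ] F [-5.   1.5  6. ] w 0.0396
to shaft, tool axes [-0.001  -0.0007 -0.0233] ang -162.459563679302
[ 0.10612109  0.59276542 -1.73976524]
```

The moment rises to 1.7 N m, so this is the hard stop. I'll relax the twist, open and lift.

Emit:
servo_tool(rows=[0.9,0,0,0,4,0.9,0,0,0,0,0.3,0,0,0,0,-0.2,0,0,0,0,-0.2,0,0,0,0])

```text
time: 22.35
position: [0.467, 0.2314, 0.1055]
tool_rot: [-0.123, 0.992, 0.0, 0.002]
ft_force: [-0.6, -0.1, 0.2]
grip_width: 0.0466
grip_force: 0.0
```

Emit:
servo_tool(rows=[-0.4,0,0,0,0,-0.4,0,0,0,0,-0.4,0,0,0,0,-0.4,0,0,-0.01,0,-0.4,0,0,-0.02,0])

```text
time: 22.77
position: [0.4642, 0.2306, 0.134]
tool_rot: [-0.123, 0.992, -0.0, -0.003]
ft_force: [1.1, 1.0, -0.2]
grip_width: 0.0605
grip_force: 0.0
```

Emit:
servo_tool(rows=[-0.4,0,0,-0.035,0,-0.4,0,0,-0.04,0,-0.4,0,0,-0.04,0,-0.4,0,0,-0.02,0,-0.4,0,0,0,0])

```text
time: 23.18
position: [0.4691, 0.2321, 0.2765]
tool_rot: [-0.123, 0.992, 0.001, 0.007]
ft_force: [0.8, 0.5, -1.0]
grip_width: 0.061
grip_force: 0.0
```

Run:
```python
from h import *
o,r=st(); cs={n:robot.camera(n) for n in ('scene','top','wrist')}
for n,c in cs.items():
    for q in ('cassette','grip_end','handle','cutter','keeper_pin','salt_shaker','cup_2','cup_blue'): print(n,q,[(np.round(d['at'],4).tolist(),round(d['score'],2)) for d in robot.place_of(c,q)[:1]])
cv2.imwrite('pics/w9.png',cs['wrist']['pixels'][:,:,::-1])
```

```text
t 23.18 p [0.4691 0.2321 0.2765] x [-0.97  -0.244 -0.013] y [-0.244  0.97  -0.   ] z [ 0.013  0.003 -1.   ] F [ 0.8  0.5 -1. ] w 0.061
scene cassette [([0.4768, 0.1067, 0.0704], 0.85)]
scene grip_end [([0.3407, 0.2048, 0.1231], 0.54)]
scene handle [([0.4727, 0.2037, 0.0931], 0.63)]
scene cutter [([0.4746, 0.1176, 0.0006], 0.64)]
scene keeper_pin [([0.4687, 0.2047, 0.0923], 0.64)]
scene salt_shaker [([0.5301, -0.3575, 0.0016], 0.66)]
scene cup_2 [([0.3927, -0.3872, -0.0025], 0.9)]
scene cup_blue []
top cassette [([0.4757, 0.1051, 0.0687], 0.67)]
top grip_end [([0.3429, 0.2046, 0.1245], 0.72)]
top handle [([0.4669, 0.2278, 0.098], 0.95)]
top cutter [([0.4868, 0.0396, 0.0859], 0.26)]
top keeper_pin [([0.4679, 0.1999, 0.0923], 0.71)]
top salt_shaker [([0.5289, -0.3586, -0.0043], 0.81)]
top cup_2 [([0.3912, -0.3883, -0.005], 0.57)]
top cup_blue [([0.5285, -0.3595, -0.0027], 0.68)]
wrist cassette [([0.4787, 0.106, 0.069], 0.89)]
wrist grip_end [([0.3408, 0.2003, 0.118], 0.9)]
wrist handle [([0.4659, 0.2274, 0.0944], 0.82)]
wrist cutter [([0.4724, 0.1208, -0.001], 0.64)]
wrist keeper_pin [([0.4698, 0.1985, 0.0889], 0.57)]
wrist salt_shaker []
wrist cup_2 []
wrist cup_blue [([0.3916, 0.3555, 0.006], 0.69)]
```

View pics/w9.png

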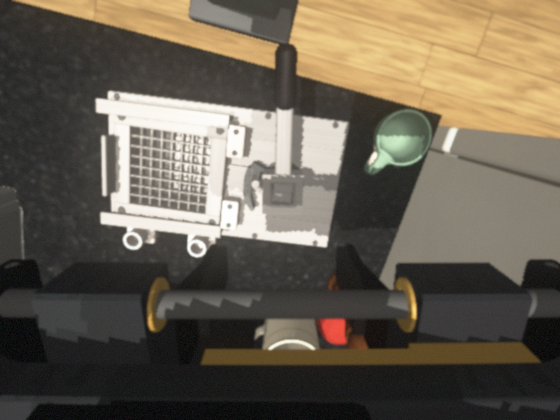

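The lever sits down on the shaft over the cutter's front, at px (285,70) to (285,190). The cassette is drawn to the blocks, the cups and shaker haven't moved, and the gripper is clear, so I'll hand in.

```bash
python3 -c "
from rig import robot
print(robot.hand_in())"
```

```text
the job is handed in; nothing more can be done
None
```

The cutter is back together and handed in at about 23 s: the cassette is drawn tight to the stop blocks, the lever is seated and turned to its firm stop over the cutter's front, and the shaker and cups were left where they stood.

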